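Park the stirring crank and shut the spout of a paint tin

ROBOT

A 7-joint arm with a two-finger parallel gripper is mounted at the origin on the work surface. World frame = base frame: x ahead of the robot, y to its left, z up, the work surface at z = 0. Lengths are in m, angles in rad, forces in N, time in s.
With the tool pointing down it reaches from about 0.4 to 0.85 m from the base axis. Payload 4.4 kg.
Tool frame: the origin (TCP) lies between the finger pads; the fingertips stand 25 mm ahead of it and the grasp point (between the pads) lies 6 mm ahead of it (robot.tip_extent is the z of the fingertips in the tool frame, in m); z points along the fingers, y is the direction in which the jaws open and shut (so a half turn about z gives the same grasp; the last joint's range is limited). The gripper opens to 94 mm and grips with 3 to 60 N. Pads are 16 mm wide; open, the fingers measure 119 mm over their backs; the gripper's body (75 mm by 177 mm) begins 78 mm behind the grasp point.
Start: joints at [1.191, 0.628, 0.038, 1.517, -0.027, 0.996, -0.02], TCP at [0.201, -0.618, 0.23] pointing down, gripper open.
Joint ranges: [-3.06, 3.06], [-0.37, 2.12], [-1.25, 1.32], [0.18, 2.47], [-1.1, 4.24], [0.23, 1.98], [-2.94, 2.94]. Speed limits (rad/s): [2.57, 2.57, 3.14, 3.14, 3.14, 3.14, 3.14].

INTERFACE

Orientations are given as [roll, pitch, yaw] about the fixed x, y, z axes, in that order (R = Rz(yaw) Ry(pitch) Rx(roll)).
In Python, from cell import robot gives the robot as it stands.
- The arm moves only by the tool step_arm, never from a script. Its argument "targets" is a list of rows, each an object of numbers: "x", "y", "z": the shift along the tool's x, y, z in mm; "rx", "ry", "rz": the turn, a rotation vector about the tool's x, y, z in rad; "grip": the gripper command: -1 is fully open, 1 is shut, values between are in proportion. A call has 1 to 20 rows; each row is the pose to reach, as a shift and turn from the pose commanded when the call began, along the tool's axes at that moment; what a row does not reach only later rows make up. A row lasts 1/10 s, in which the tool goes at most 50 mm and 8.59 degrees, less where a joint would pass 70% of its speed; a pose out of reach is approached as far as the arm can. A call with a gripper value outside its range is refused whole. The fingers move at their own pace and stop on an object; "force" is the grip in N (left out, the last holds). Time passes only in rows, so rows that repeat a pose let the fingers close. It gives the time, the measured TCP pose, the force and the opening at its end, in the units of the state.
- robot.observe(): the state, without advancing time (a new reading comes with each control period).
- robot.capture(name): name is "side" or "top" or "wrist"; returns (picture, depth): 420x560x3 uint8, blue, green, red; 420x560 float32, m along the optical axis (not along the pixel's ray), 0 where there is no reading.
- robot.camera_info(name): a dict with "K" (3x3 intrinsics, pixels), "distortion" ([k1, k2, p1, p2, k3] as OpenCV has them; the pictures are not rectified), "pose" (4x4, takes a point from camera to world coordinates); the wrist camera has in their place "tool_from_camera" (4x4, takes a point from camera to tool coordinates, whose origin is the TCP and whose axes are the flange's). Camera axes: x right, y up, looking along -z (the intrinsics and any distortion apply to the point x, -y, -z); pixel columns grow to the right and rows downward; lengths in m; the calibration is good to about 2 mm. A picture is of the moment at which its call begins: read the wrist's pose just before it. camera_info takes no time and is no camera call.
- robot.sign_off(): hands the job in, once; it reports no verdict.
Trained networks look in the newest picture that a camera, given by its name, has taken for a name from the list of things; names that differ only in an ending like _2 or _b are one class to them, and where a whole thing is asked for, a point or a joint stands for the part that bears it (a point fixed in the world has none). Each returns a list of dicts, best first, with "conf" (0 to 1); they miss things now and then, are a little off and sometimes report something else, mostly with a low value. They report only what shows in the picture. A call takes as long as a camera call. They do not tell look-alikes from the thing itself.
- robot.spot_in(camera, thing): "rect" ([left, top, width, height] in pixels, round what is visible of it).
- robot.cut_out(camera, thing): "mask" (420x560 bool, what is visible of it) and "rect" ([left, top, width, height] in pixels, round what is visible of it).
- robot.tip_of(camera, thing): "location" ([column, row] in pixels: a listed point, or the origin of a listed thing).
The state is a dict: "clock": time; "qpos": joint angles; "joint_velocities": joint speeds; "joint_efforts": joint torques, N m; "tcp_pos": TCP position; "tool_rot": TCP orientation; "wrist_force": force on the tool from outside, world axes, zero at the start; "torque": the same for the moment, N m; "opening": finger opening in m.
Only numpy, scipy, OpenCV 4.12 (cv2) and the standard library are available. Lean on these libraries where they do the work, as an engineer would, in place of code of your own. Each camera call takes 0.05 s, during which the arm holds its last target.

TASK

Make the paint tin ready for the mixing rack by pushing with a fingertip, without gripping anything: first push the stirring crank round, away from the spout, until its arm points straight at the raised rib on the lid's rim, then push the swing cover by its little post until the spout is fully shut, and leave the crank parked at the rib. Do not pull the crank up out of the lid, leave the cup, the can and the spatula where they are, and finish clear of everything.

Things in the scene. Friction and masses are not known exactly. Their poses are not given: they have to be found in the camera images.
- tin: Paint tin, 150 mm across, fixed in a steel dish 194 mm across on the bench; it cannot be moved. It wears a grey stirring lid, 166 mm across, whose flat top is 175 mm above the bench. Origin: centre of the underside, at bench height; z is up, x points from the tin's axis to its pouring spout. The rib lies 2.0 rad counter-clockwise (seen from above) from the spout. Nothing but the parts listed here stands above the lid's top, save a fixed hub under the crank.
- crank_axis (a point): Point on the crank's vertical turning axis, at the top face of the crank's arm, 207 mm above the bench.
- crank_knob (a point): Centre of the crank's upright black knob: a cylinder 20 mm across and 30 mm tall (its foot at 207 mm, its top at 237 mm above the bench), fixed on the end of the arm, its centre 62 mm from the crank's axis. The arm is a black level bar 16 mm wide and 10 mm thick, its underside 22 mm above the lid; it ends 72 mm from the axis.
- crank (a joint): Angle of the crank's arm in rad, growing counter-clockwise seen from above: 0 = arm points at the spout (along the tin's x), 2.0 = arm points at the rib. Stops inside the lid at -0.9 and 3.0. It turns stiffly (about 2 N at the knob) and stays where it is left.
- coupling (a joint): How far the crank has been pulled up out of the lid, in m: 0 = seated by its own weight (about 1.6 N), at most 0.03. It must stay seated.
- park_rib (a point): Top centre of the raised rib, the park mark: a single narrow bare-metal fin on the lid's rim, 10 mm wide, 28 mm long (radially, sticking out 10 mm past the rim), 14 mm high above the lid, centred 79 mm from the crank's axis. The crank's arm passes 8 mm above it.
- spout (a point): Centre of the pouring spout's open trough, at lid height, 85 mm from the tin's axis; the trough is 50 mm wide and runs out over the rim to 112 mm from the axis; its walls rise 7 mm above the lid.
- cover_pivot (a point): Vertical pivot of the spout's cover, at the height of the cover's top face (about 12 mm above the lid), 62 mm along the tin's x and 36 mm to the -y side of the spout.
- cover_post (a point): Centre of the cover's upright push post: a grey cylinder 14 mm across, 21 mm tall above the cover's top face (top 32 to 33 mm above the lid), 48 mm from the cover's pivot. The cover is a level grey plate, 58 x 50 x 4 mm; when it is open the plate stands out beside the spout, over the rim.
- cover (a joint): Opening angle of the cover in rad: 0 = shut over the spout, against its stop; it grows as the cover swings clockwise (seen from above) away from the spout, to 1.35 at most. It swings level about its pivot, needs about 1 N at the post and stays where it is left.
- scale: Weighing scale, fixed: 200 x 200 mm, 44 mm high to the top of its steel plate. Origin: centre of the underside. Not part of the job.
- cup: Loose white paper cup, 80 mm across the rim and 85 mm tall, standing on the scale. Origin: centre of its underside. Leave alone.
- can: Loose plain aluminium can, 66 mm across, 100 mm tall, standing on the bench. Origin: centre of its underside. Leave alone.
- spatula: Loose paint spatula, 250 mm long, with a blade 65 mm wide, lying flat on the bench, less than 30 mm high. Leave alone.
There are look-alikes about, which are no part of the job. Of the things that look like the tin, the larger one is meant.

How it is judged:
On the way, in this order (a step that is already met when the one before it is completed fails the run):
1. the crank points at the rib (value of joint crank between 1.87 and 2.13 rad), for 0.2 s.
2. the spout's cover is shut (all of step 1 and value of joint cover below 0.07 rad), for 0.2 s.
At the end, for the whole second after the job is handed in: The crank's arm is within 0.13 rad (7 degrees) of the rib, the cover within 0.07 rad (4 degrees) of its shut stop, both at rest; the crank is seated in the lid and the loose things are still (all of step 2 and velocity of joint crank between -0.05 and 0.05 rad/s and velocity of joint cover between -0.05 and 0.05 rad/s and value of joint coupling below 0.004 m and linear speed of each of cup, can, spatula below 0.02 m/s); the robot touches nothing.
It fails at once if the crank was pulled up out of the lid by more than 6 mm (value of joint coupling above 0.006 m).
It fails at once if the cup was moved or lifted by more than 25 mm (distance of cup from where it was at the start of the episode above 0.025 m).
It fails at once if the can was moved or lifted by more than 25 mm (distance of can from where it was at the start of the episode above 0.025 m).
It fails at once if the spatula was moved or lifted by more than 25 mm (distance of spatula from where it was at the start of the episode above 0.025 m).
It also fails if it takes over 48 s, if anything falls off the work surface, if the arm or the gripper's body presses on something with over 40 N, if the wrist force passes 120 N, or if a joint passes its speed limit or range.

## Working session

There is one attempt and no reset: what is moved stays moved. The work goes in short steps, Python scripts to look and compute and a tool call to move; the robot and the scene stay as the last step left them, time stands still between calls to the robot, and variables do not carry over. Pictures are saved under pics/ and viewed, and the job is handed in when it is done.

Besides the shell and the picture viewer there is one more tool, called after "Call:" by a JSON object that holds its "name" and its "arguments", one argument or row to a line. step_arm: Moves the arm, as the interface text tells. Its arguments: {"type":"object","properties":{"targets":{"type":"array"},"force":{"type":"number"}},"required":["targets"]}

```bash
ls; mkdir -p pics; python3 - <<'E'
from cell import robot
import cv2
s=robot.observe();print(s)
for n in("side","top","wrist"):
    p,d=robot.capture(n);cv2.imwrite(f"pics/{n}0.png",p)
    import numpy as np;np.save(f"{n}0.npy",d)
    print(n,robot.camera_info(n))
E
```

```text
pics
{'clock': 0.0, 'qpos': array([ 1.1911803 ,  0.62932116,  0.0384604 ,  1.51835753, -0.02699595,
        0.99629814, -0.01997737]), 'joint_velocities': array([-6.45559299e-04, -9.93039147e-05,  9.78350490e-04, -1.00435961e-03,
       -8.88004902e-05,  1.37788709e-03, -6.82606436e-05]), 'joint_efforts': array([ 6.28977523e-04, -5.49728036e+01,  1.14324275e+00, -1.86635453e+01,
       -5.22453210e-02,  2.36075919e-02,  1.73085509e-04]), 'tcp_pos': array([ 0.20047452, -0.61766236,  0.22957396]), 'tool_rot': array([-3.13972737e+00,  3.73333292e-05,  3.13826213e-01]), 'wrist_force': array([-0.33356337,  0.36108521, -0.6154185 ]), 'torque': array([0.01803893, 0.06290401, 0.0406935 ]), 'opening': 0.09405857782843147}
side {'K': array([[470.28910521,   0.        , 276.86988682],
       [  0.        , 470.28910521, 214.50784269],
       [  0.        ,   0.        ,   1.        ]]), 'distortion': array([-0.08189285,  0.        ,  0.        ,  0.        ,  0.        ]), 'pose': array([[-0.99229377,  0.09118263, -0.08389755,  0.39849052],
       [-0.12294468, -0.6403017 ,  0.75822051,  0.9516
[... 650 characters left out ...]
    [ 0.00000000e+00,  0.00000000e+00,  0.00000000e+00,
         1.00000000e+00]])}
wrist {'K': array([[362.0983236 ,   0.        , 277.47062843],
       [  0.        , 362.0983236 , 207.58848933],
       [  0.        ,   0.        ,   1.        ]]), 'distortion': array([-0.04209411,  0.        ,  0.        ,  0.        ,  0.        ]), 'tool_from_camera': array([[-4.79513203e-04,  9.67373742e-01,  2.53353141e-01,
         7.35296212e-02],
       [ 9.99999885e-01,  4.61831034e-04,  1.29265943e-04,
         9.13611232e-04],
       [ 8.04213625e-06,  2.53353174e-01, -9.67373852e-01,
        -1.54272766e-01],
       [ 0.00000000e+00,  0.00000000e+00,  0.00000000e+00,
         1.00000000e+00]])}
```

View pics/side0.png

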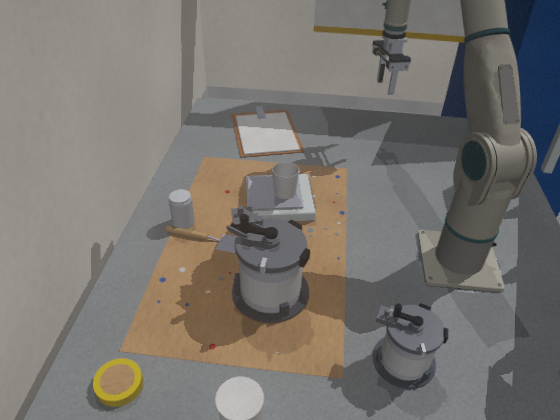

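View pics/top0.png

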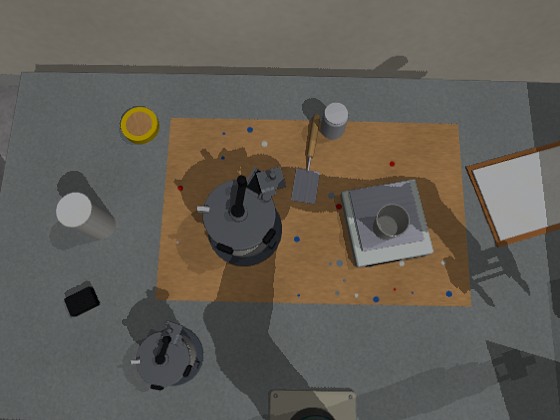

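```bash
cat > h.py <<'E'
from cell import robot
import cv2,numpy as np
from scipy.spatial.transform import Rotation as R
def campose(n):
    ci=robot.camera_info(n)
    if n!="wrist": return ci,ci["pose"]
    s=robot.observe();T=np.eye(4);T[:3,:3]=R.from_euler("xyz",s["tool_rot"]).as_matrix();T[:3,3]=s["tcp_pos"]
    return ci,T@ci["tool_from_camera"]
def ray(n,px,cp=None):
    ci,P=cp or campose(n)
    u=cv2.undistortPoints(np.array(px,float).reshape(-1,1,2),ci["K"],ci["distortion"]).reshape(-1,2)
    d=np.c_[u[:,0],-u[:,1],-np.ones(len(u))]
    return P[:3,3],d@P[:3,:3].T
def at_z(n,px,z,cp=None):
    o,d=ray(n,px,cp); return o+d*((z-o[2])/d[:,2])[:,None]
def cloud(n,depth,cp=None):
    v,u=np.mgrid[:420,:560]; o,d=ray(n,np.c_[u.ravel(),v.ravel()],cp)
    return (o+d*depth.ravel()[:,None]).reshape(420,560,3)
def proj(n,pts,cp=None):
    ci,P=cp or campose(n)
    c=(np.array(pts,float).reshape(-1,3)-P[:3,3])@P[:3,:3]
    c=c*[1,-1,-1]
    return cv2.projectPoints(c.reshape(-1,1,3),np.zeros(3),np.zeros(3),ci["K"],ci["distortion"])[0].reshape(-1,2)
E
python3 - <<'E'
from h import *
zs=dict(tin=0,crank_axis=.207,crank_knob=.222,park_rib=.189,spout=.175,cover_pivot=.187,cover_post=.1975)
for n in("side","top"):
  for t,z in zs.items():
    for r in robot.tip_of(n,t)[:3]:
        print(n,t,round(r["conf"],2),np.round(r["location"]),np.round(at_z(n,r["location"],z)[0],4))
print(robot.observe()["clock"])
E
```

```text
side tin 0.83 [267. 291.] [ 0.5037  0.1838 -0.    ]
side tin 0.59 [404. 361.] [0.174 0.345 0.   ]
side crank_axis 0.72 [268. 234.] [0.5007 0.1942 0.207 ]
side crank_axis 0.71 [421. 318.] [0.1864 0.3844 0.207 ]
side crank_axis 0.3 [186. 220.] [0.6912 0.1754 0.207 ]
side crank_knob 0.9 [246. 222.] [0.5536 0.1795 0.222 ]
side crank_knob 0.56 [395. 308.] [0.2378 0.3803 0.222 ]
side crank_knob 0.36 [268. 291.] [0.476  0.3708 0.222 ]
side park_rib 0.84 [421. 346.] [0.1874 0.4359 0.189 ]
side park_rib 0.77 [264. 264.] [0.4985 0.2695 0.189 ]
side spout 0.72 [244. 228.] [0.5642 0.1497 0.175 ]
side spout 0.63 [388. 316.] [0.2425 0.3626 0.175 ]
side cover_pivot 0.97 [261. 216.] [0.5294 0.1124 0.187 ]
side cover_pivot 0.75 [398. 310.] [0.2245 0.3562 0.187 ]
side cover_post 0.74 [386. 311.] [0.2495 0.3684 0.1975]
side cover_post 0.7 [241. 208.] [0.5788 0.1033 0.1975]
top tin 0.74 [175. 354.] [0.1774 0.3392 0.    ]
top crank_axis 0.93 [157. 361.] [0.1743 0.3295 0.207 ]
top crank_axis 0.79 [234. 209.] [0.4947 0.1859 0.207 ]
top crank_knob 0.57 [244. 180.] [0.5571 0.1657 0.222 ]
top crank_knob 0.5 [169. 340.] [0.2168 0.304  0.222 ]
top park_rib 0.82 [202. 208.] [0.5011 0.2607 0.189 ]
top park_rib 0.78 [135. 361.] [0.1715 0.3793 0.189 ]
top spout 0.81 [171. 336.] [0.2219 0.3108 0.175 ]
top spout 0.8 [258. 180.] [0.5747 0.1391 0.175 ]
top cover_pivot 0.71 [268. 196.] [0.5313 0.114  0.187 ]
top cover_pivot 0.62 [179. 344.] [0.2066 0.2909 0.187 ]
top cover_post 0.85 [272. 177.] [0.5749 0.1071 0.1975]
top cover_post 0.69 [169. 329.] [0.2378 0.3111 0.1975]
0.85
```

```bash
python3 - <<'E'
from h import *
s=cv2.imread("pics/side0.png");t=cv2.imread("pics/top0.png")
a=cv2.resize(s[185:325,205:325],None,fx=4,fy=4,interpolation=cv2.INTER_CUBIC)
b=cv2.resize(t[155:275,190:330],None,fx=5,fy=5,interpolation=cv2.INTER_CUBIC)
cv2.imwrite("pics/s1.png",a);cv2.imwrite("pics/t1.png",b)
for n in("side","top"):
    d=np.load(n+"0.npy");c=cloud(n,d).reshape(-1,3);c=c[(d.ravel()>0)]
    for lo,hi in((.17,.18),(.18,.192),(.2,.212),(.23,.243)):
        m=(abs(c[:,0]-.5)<.15)&(abs(c[:,1]-.18)<.15)&(c[:,2]>lo)&(c[:,2]<hi)
        q=c[m]
        print(n,lo,len(q),np.round(q.mean(0),4),np.round(q.min(0),3),np.round(q.max(0),3))
        if lo==.17:
            h=cv2.convexHull(q[:,:2].astype(np.float32)).reshape(-1,2); print(cv2.minEnclosingCircle(h)); print(np.median(q[:,2]))
E
```

```text
side 0.17 2471 [0.4934 0.1907 0.1729] [0.408 0.1   0.17 ] [0.607 0.277 0.18 ]
((0.507550835609436, 0.169302836060524), 0.1080189198255539)
0.17270176225980105
side 0.18 491 [0.5437 0.1506 0.184 ] [0.479 0.081 0.18 ] [0.605 0.277 0.191]
side 0.2 273 [0.525  0.1763 0.2044] [0.484 0.105 0.2  ] [0.587 0.199 0.211]
side 0.23 48 [0.5588 0.1767 0.2332] [0.55  0.164 0.23 ] [0.567 0.187 0.236]
top 0.17 3647 [0.4863 0.1794 0.175 ] [0.403 0.098 0.17 ] [0.6   0.272 0.18 ]
((0.5028184652328491, 0.1753809154033661), 0.10208271443843842)
0.1750093149400338
top 0.18 836 [0.5476 0.1338 0.1858] [0.409 0.077 0.18 ] [0.603 0.273 0.192]
top 0.2 319 [0.5175 0.1697 0.2069] [0.479 0.1   0.2  ] [0.583 0.194 0.212]
top 0.23 61 [0.5538 0.1718 0.236 ] [0.545 0.163 0.23 ] [0.562 0.181 0.241]
```

View pics/s1.png

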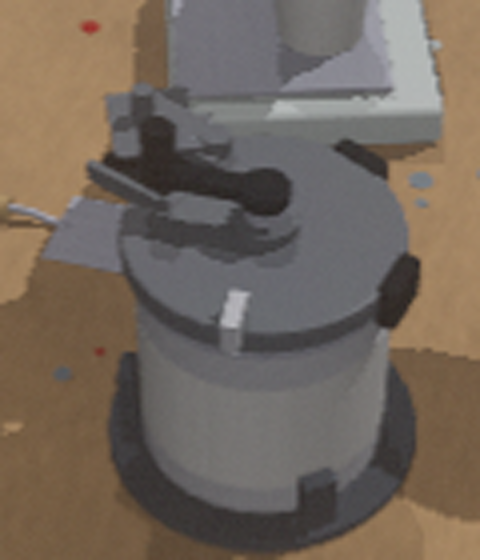

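View pics/t1.png

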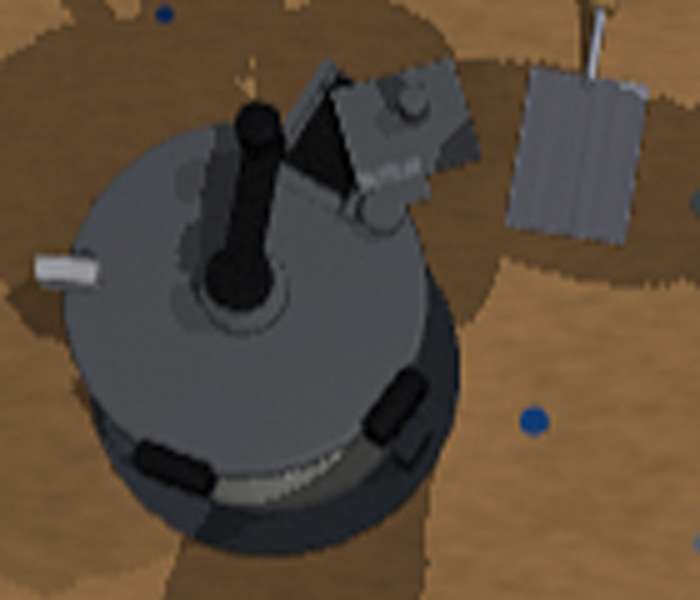

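Call:
{"name": "step_arm", "arguments": {
  "targets": [
    {"x": 100,"y": -90,"z": -100,"rz": -0.2,"grip": 1},
    {"x": 324,"y": -284,"z": -150,"rz": -0.7,"grip": 1},
    {"x": 324,"y": -284,"z": -150,"rz": -0.7,"grip": 1},
    {"x": 324,"y": -284,"z": -150,"rz": -0.7,"grip": 1},
    {"x": 324,"y": -284,"z": -150,"rz": -0.7,"grip": 1},
    {"x": 324,"y": -284,"z": -150,"rz": -0.7,"grip": 1},
    {"x": 324,"y": -284,"z": -150,"rz": -0.7,"grip": 1},
    {"x": 324,"y": -284,"z": -150,"rz": -0.7,"grip": 1},
    {"x": 324,"y": -284,"z": -150,"rz": -0.7,"grip": 1},
    {"x": 324,"y": -284,"z": -150,"rz": -0.7,"grip": 1},
    {"x": 324,"y": -284,"z": -150,"rz": -0.7,"grip": 1}
  ]
}}

```text
$.targets[0]: bad value
```

Call:
{"name": "step_arm", "arguments": {
  "targets": [
    {"x": 30,"y": -30,"z": -30,"rx": 0,"ry": 0,"rz": -0.1,"grip": 1}
  ]
}}

```text
clock: 0.95
tcp_pos: [0.2144, -0.5832, 0.2552]
tool_rot: [-3.135, 0.004, 0.409]
wrist_force: [0.3, 0.7, 0.4]
opening: 0.0887
```

Call:
{"name": "step_arm", "arguments": {
  "targets": [
    {"x": 316,"y": -222,"z": -120,"rx": 0,"ry": 0,"rz": -0.6,"grip": 1},
    {"x": 316,"y": -222,"z": -120,"rx": 0,"ry": 0,"rz": -0.6,"grip": 1},
    {"x": 316,"y": -222,"z": -120,"rx": 0,"ry": 0,"rz": -0.6,"grip": 1},
    {"x": 316,"y": -222,"z": -120,"rx": 0,"ry": 0,"rz": -0.6,"grip": 1},
    {"x": 316,"y": -222,"z": -120,"rx": 0,"ry": 0,"rz": -0.6,"grip": 1},
    {"x": 316,"y": -222,"z": -120,"rx": 0,"ry": 0,"rz": -0.6,"grip": 1},
    {"x": 316,"y": -222,"z": -120,"rx": 0,"ry": 0,"rz": -0.6,"grip": 1},
    {"x": 316,"y": -222,"z": -120,"rx": 0,"ry": 0,"rz": -0.6,"grip": 1},
    {"x": 316,"y": -222,"z": -120,"rx": 0,"ry": 0,"rz": -0.6,"grip": 1},
    {"x": 316,"y": -222,"z": -120,"rx": 0,"ry": 0,"rz": -0.6,"grip": 1}
  ]
}}

```text
clock: 1.95
tcp_pos: [0.4201, -0.2505, 0.38]
tool_rot: [3.14, 0.0, 1.017]
wrist_force: [0.1, -1.3, -0.1]
opening: 0.0096
```

Call:
{"name": "step_arm", "arguments": {
  "targets": [
    {"x": 435,"y": -181,"z": 20,"rx": 0,"ry": 0,"rz": -0.55,"grip": 1},
    {"x": 435,"y": -181,"z": 20,"rx": 0,"ry": 0,"rz": -0.55,"grip": 1},
    {"x": 435,"y": -181,"z": 20,"rx": 0,"ry": 0,"rz": -0.55,"grip": 1},
    {"x": 435,"y": -181,"z": 20,"rx": 0,"ry": 0,"rz": -0.55,"grip": 1},
    {"x": 435,"y": -181,"z": 20,"rx": 0,"ry": 0,"rz": -0.55,"grip": 1},
    {"x": 435,"y": -181,"z": 20,"rx": 0,"ry": 0,"rz": -0.55,"grip": 1},
    {"x": 435,"y": -181,"z": 20,"rx": 0,"ry": 0,"rz": -0.55,"grip": 1},
    {"x": 435,"y": -181,"z": 20,"rx": 0,"ry": 0,"rz": -0.55,"grip": 1},
    {"x": 435,"y": -181,"z": 20,"rx": 0,"ry": 0,"rz": -0.55,"grip": 1},
    {"x": 435,"y": -181,"z": 20,"rx": 0,"ry": 0,"rz": -0.55,"grip": 1},
    {"x": 435,"y": -181,"z": 20,"rx": 0,"ry": 0,"rz": -0.55,"grip": 1},
    {"x": 435,"y": -181,"z": 20,"rx": 0,"ry": 0,"rz": -0.55,"grip": 1}
  ]
}}

```text
clock: 3.15
tcp_pos: [0.4961, 0.211, 0.3584]
tool_rot: [-3.14, 0.002, 1.561]
wrist_force: [-0.1, 0.1, -0.3]
opening: 0.0004
```

```bash
python3 - <<'E'
from h import *
cp=campose("wrist");p,d=robot.capture("wrist");cv2.imwrite("pics/w1.png",p);np.save("w1.npy",d)
s=robot.observe();print(s["clock"],s["qpos"].round(2),s["tcp_pos"],s["tool_rot"],s["opening"])
zs=dict(crank_axis=.207,crank_knob=.222,park_rib=.189,spout=.175,cover_pivot=.187,cover_post=.1975)
for t,z in zs.items():
    for r in robot.tip_of("wrist",t)[:2]:
        print(t,round(r["conf"],2),np.round(r["location"]),np.round(at_z("wrist",r["location"],z,cp)[0],4))
c=cloud("wrist",d,cp).reshape(-1,3);c=c[d.ravel()>0]
for lo,hi in((.17,.18),(.18,.192),(.2,.212),(.23,.243)):
    m=(abs(c[:,0]-.5)<.15)&(abs(c[:,1]-.18)<.15)&(c[:,2]>lo)&(c[:,2]<hi)
    q=c[m]; print(lo,len(q),np.round(q.mean(0),4),np.round(q.min(0),3),np.round(q.max(0),3))
E
```

```text
3.2 [-0.06  0.39 -0.56  1.63  0.22  1.19 -0.69] [0.49620561 0.21047117 0.35868624] [-3.14080679e+00  2.21917841e-03  1.56027432e+00] 0.00031251654531428677
crank_axis 0.94 [279. 234.] [0.4972 0.1786 0.207 ]
crank_knob 0.74 [351. 248.] [0.559  0.1712 0.222 ]
park_rib 0.83 [282. 142.] [0.501  0.2588 0.189 ]
spout 0.89 [351. 262.] [0.5696 0.1369 0.175 ]
spout 0.86 [26. 83.] [0.2692 0.314  0.175 ]
cover_pivot 0.93 [318. 284.] [0.5351 0.1195 0.187 ]
cover_pivot 0.31 [410. 292.] [0.6271 0.1099 0.187 ]
cover_post 0.88 [18. 78.] [0.278  0.3162 0.1975]
cover_post 0.81 [364. 304.] [0.5794 0.1026 0.1975]
0.17 15765 [0.4914 0.1967 0.1752] [0.406 0.097 0.17 ] [0.607 0.272 0.18 ]
0.18 2696 [0.5462 0.156  0.1862] [0.423 0.089 0.18 ] [0.606 0.272 0.191]
0.2 1584 [0.5175 0.1795 0.2069] [0.483 0.164 0.2  ] [0.567 0.194 0.212]
0.23 461 [0.5578 0.1727 0.2362] [0.549 0.162 0.23 ] [0.568 0.181 0.239]
```

View pics/w1.png

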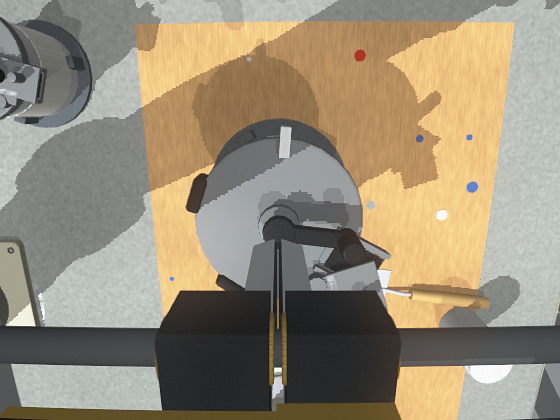

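```bash
python3 - <<'E'
from h import *
cp=campose("wrist");d=np.load("w1.npy");p=cv2.imread("pics/w1.png")
C=cloud("wrist",d,cp)
m=(abs(C[...,2]-.175)<.004)
cnt=max(cv2.findContours(m.astype(np.uint8),0,1)[0],key=cv2.contourArea).reshape(-1,2)
q=np.array([C[v,u,:2] for u,v in cnt])
from scipy.optimize import least_squares
sel=(cnt[:,0]<255)|(cnt[:,1]<190)
f=least_squares(lambda c:np.hypot(*(q[sel]-c[:2]).T)-.083,[.495,.185],loss="soft_l1",f_scale=.001)
print("axis",f.x,np.abs(f.fun).mean(),sel.sum())
f3=least_squares(lambda c:np.hypot(*(q[sel]-c[:2]).T)-c[2],[.495,.185,.083],loss="soft_l1",f_scale=.001);print(f3.x)
g=p.min(2)>190; g[:110]=0;g[165:]=0;g[:,:265]=0;g[:,305:]=0
v,u=np.nonzero(g);px=np.c_[u,v].mean(0);print(len(u),px,at_z("wrist",px,.189,cp))
k=(C[...,2]>.232)&(C[...,2]<.243)&(abs(C[...,0]-.557)<.03)&(abs(C[...,1]-.172)<.03)
kc,kr=cv2.minEnclosingCircle(C[k][:,:2].astype(np.float32));print("knob",kc,kr,C[k].mean(0))
# hub cap
k=(abs(C[...,2]-.21)<.006)&(np.hypot(C[...,0]-.495,C[...,1]-.185)<.03);print("hub",C[k].mean(0))
cv2.imwrite("pics/w1c.png",cv2.resize(p[120:320,180:400],None,fx=3,fy=3,interpolation=cv2.INTER_CUBIC))
E
```

```text
axis [0.49713028 0.18012543] 0.0059788696839804785 427
[0.49648499 0.18135973 0.08177078]
308 [284.62337662 142.36363636] [[0.50301833 0.25942239 0.189     ]]
knob (0.5581523180007935, 0.17315182089805603) 0.009990178979933262 [0.55778795 0.17412436 0.23752745]
hub [0.50285925 0.18320993 0.20850422]
```

View pics/w1c.png

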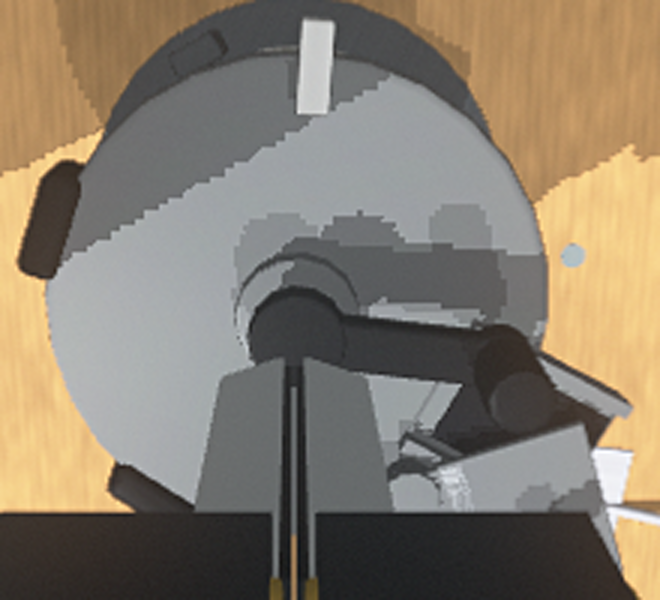

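Call:
{"name": "step_arm", "arguments": {
  "targets": [
    {"x": -73,"y": 60,"z": 60,"rx": 0,"ry": 0,"rz": 0.1,"grip": 1},
    {"x": -73,"y": 60,"z": 60,"rx": 0,"ry": 0,"rz": 0.1,"grip": 1},
    {"x": -73,"y": 60,"z": 60,"rx": 0,"ry": 0,"rz": 0.1,"grip": 1},
    {"x": -73,"y": 60,"z": 60,"rx": 0,"ry": 0,"rz": 0.1,"grip": 1},
    {"x": -73,"y": 60,"z": 60,"rx": 0,"ry": 0,"rz": 0.1,"grip": 1},
    {"x": -73,"y": 60,"z": 60,"rx": 0,"ry": 0,"rz": 0.1,"grip": 1}
  ]
}}

```text
clock: 4.1
tcp_pos: [0.5547, 0.1421, 0.3007]
tool_rot: [3.14, -0.002, 1.467]
wrist_force: [1.4, 0.7, 0.6]
opening: 0.0004
```

```bash
python3 - <<'E'
from h import *
cp=campose("wrist");p,d=robot.capture("wrist");cv2.imwrite("pics/w2.png",p)
s=robot.observe();print(s["clock"],s["tcp_pos"],s["tool_rot"],s["wrist_force"])
C=cloud("wrist",d,cp)
k=(C[...,2]>.232)&(C[...,2]<.243)&(abs(C[...,0]-.557)<.03)&(abs(C[...,1]-.172)<.03)
print("knob",cv2.minEnclosingCircle(C[k][:,:2].astype(np.float32)),C[k].mean(0))
E
```

```text
4.15 [0.55472166 0.14191305 0.30065269] [ 3.13993614e+00 -1.46199054e-03  1.46655652e+00] [-0.96472344  0.93349354 -0.68362003]
knob ((0.5584316253662109, 0.17132925987243652), 0.009972430765628815) [0.55855671 0.17198583 0.2365493 ]
```

View pics/w2.png

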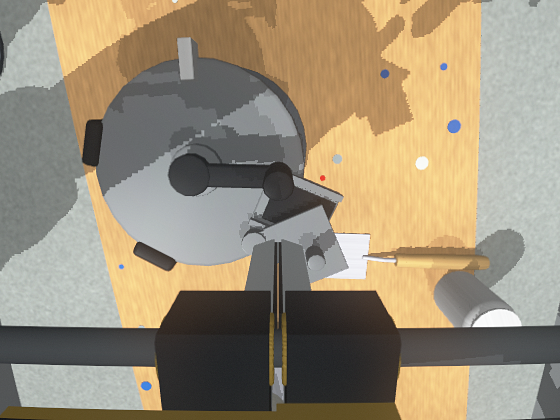

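```bash
python3 - <<'E'
from h import *
cp=campose("wrist");p,d=robot.capture("wrist")
C=cloud("wrist",d,cp)
m=(abs(C[...,2]-.175)<.004)
cnt=max(cv2.findContours(m.astype(np.uint8),0,1)[0],key=cv2.contourArea).reshape(-1,2)
q=np.array([C[v,u,:2] for u,v in cnt])
from scipy.optimize import least_squares
for i in range(3):
    r=np.hypot(*(q-[.497,.18]).T); 
s=(np.abs(r-.083)<.006)
f=least_squares(lambda c:np.hypot(*(q[s]-c[:2]).T)-c[2],[.497,.18,.083],loss="soft_l1",f_scale=.001);print(f.x,s.sum())
# rib
from math import *
k=(C[...,2]>.183)&(C[...,2]<.195)&(np.hypot(C[...,0]-.503,C[...,1]-.26)<.022)&(C[...,1]>.2)
print("rib",k.sum(),C[k].mean(0),cv2.minAreaRect(C[k][:,:2].astype(np.float32)))
v,u=np.nonzero(p.min(2)>0)
k=(C[...,2]>.201)&(C[...,2]<.215)&(np.hypot(C[...,0]-.579,C[...,1]-.103)<.02)
if k.sum():print("post",k.sum(),C[k].mean(0),cv2.minEnclosingCircle(C[k][:,:2].astype(np.float32)))
for t,z in dict(crank_axis=.207,park_rib=.189,cover_pivot=.187,cover_post=.1975).items():
    for r in robot.tip_of("wrist",t)[:1]:
        print(t,round(r["conf"],2),np.round(r["location"]),np.round(at_z("wrist",r["location"],z,cp)[0],4))
E
```

```text
[0.49740575 0.17952742 0.08179543] 548
rib 685 [0.5037764  0.25792205 0.18863598] ((0.5032716393470764, 0.25794872641563416), (0.02810540609061718, 0.010432522743940353), 86.39591979980469)
post 295 [0.57966649 0.10648934 0.20672492] ((0.5798730254173279, 0.10535815358161926), 0.0070343161933124065)
crank_axis 0.57 [187. 175.] [0.4963 0.1792 0.207 ]
park_rib 0.91 [189.  58.] [0.5059 0.2577 0.189 ]
cover_pivot 0.71 [254. 240.] [0.5342 0.1207 0.187 ]
cover_post 0.93 [316. 257.] [0.5807 0.1056 0.1975]
```

Call:
{"name": "step_arm", "arguments": {
  "targets": [
    {"x": -2,"y": 0,"z": 35,"rx": 0,"ry": 0,"rz": 0,"grip": 1},
    {"x": -2,"y": 0,"z": 62,"rx": 0,"ry": 0,"rz": 0,"grip": 1},
    {"x": -2,"y": 0,"z": 62,"rx": 0,"ry": 0,"rz": 0,"grip": 1}
  ]
}}

```text
clock: 4.7
tcp_pos: [0.5526, 0.1369, 0.2344]
tool_rot: [-3.135, 0.003, 1.464]
wrist_force: [-0.1, -0.3, -0.5]
opening: 0.0006
```

```bash
cat > arc.py <<'E'
from h import *
def arc(ax,r,off,phis,extra=0,dz=0,base=None):
    s=robot.observe(); p0,yaw0=base if base else (s["tcp_pos"][:2],s["tool_rot"][2])
    X=np.array([np.cos(yaw0),np.sin(yaw0)]);Y=np.array([np.sin(yaw0),-np.cos(yaw0)])
    for f in phis:
        u=np.array([np.cos(f),np.sin(f)]);t=np.array([-u[1],u[0]])
        P=np.array(ax)+r*u-off*t-p0
        print(round(1000*P@X,0),round(1000*P@Y,0),"rz",round(-(f+np.pi/2-yaw0),2), "world",(P+p0).round(4))
E
python3 - <<'E'
from arc import *
s=robot.observe();print(s["clock"],s["tcp_pos"],s["tool_rot"],s["wrist_force"])
d=np.pi/180
arc([.497,.1795],.062,.020,np.r_[-7.4*d,np.arange(-7.4,85,6)*d+6*d,82*d])
E
```

```text
4.7 [0.55256415 0.13691013 0.23435836] [-3.13533271e+00  2.79603700e-03  1.46412101e+00] [-0.11409525 -0.26290348 -0.49307343]
15.0 2.0 rz 0.02 world [0.5559 0.1517]
22.0 4.0 rz -0.08 world [0.5585 0.158 ]
28.0 5.0 rz -0.19 world [0.5604 0.1645]
35.0 5.0 rz -0.29 world [0.5616 0.1712]
42.0 5.0 rz -0.4 world [0.5621 0.178 ]
49.0 4.0 rz -0.5 world [0.5619 0.1849]
55.0 3.0 rz -0.61 world [0.561  0.1916]
62.0 0.0 rz -0.71 world [0.5594 0.1982]
68.0 -3.0 rz -0.82 world [0.5571 0.2047]
74.0 -6.0 rz -0.92 world [0.5541 0.2108]
79.0 -10.0 rz -1.02 world [0.5505 0.2166]
84.0 -15.0 rz -1.13 world [0.5464 0.222 ]
88.0 -20.0 rz -1.23 world [0.5417 0.2269]
92.0 -26.0 rz -1.34 world [0.5365 0.2313]
95.0 -32.0 rz -1.44 world [0.5308 0.2352]
98.0 -38.0 rz -1.55 world [0.5248 0.2384]
100.0 -45.0 rz -1.65 world [0.5185 0.241 ]
98.0 -38.0 rz -1.54 world [0.5254 0.2381]
```

Call:
{"name": "step_arm", "arguments": {
  "targets": [
    {"x": 0,"y": 0,"z": 0,"rx": 0,"ry": 0,"rz": 0,"grip": 1},
    {"x": 0,"y": 0,"z": 0,"rx": 0,"ry": 0,"rz": 0,"grip": 1},
    {"x": 0,"y": 0,"z": 0,"rx": 0,"ry": 0,"rz": 0,"grip": 1}
  ]
}}

```text
clock: 5.0
tcp_pos: [0.5558, 0.1384, 0.2389]
tool_rot: [3.139, -0.001, 1.464]
wrist_force: [-0.2, 0.3, -0.7]
opening: 0.0008
```

```bash
python3 - <<'E'
from arc import *
s=robot.observe();print(s["clock"],s["tcp_pos"],s["tool_rot"],s["wrist_force"])
d=np.pi/180
arc([.497,.1795],.062,.020,np.r_[-7.4*d,np.arange(-7.4,80,6)*d+6*d])
E
```

```text
5.0 [0.55578731 0.13840115 0.23889774] [ 3.13895937e+00 -1.03485815e-03  1.46377063e+00] [-0.20857348  0.29042001 -0.71736731]
13.0 -1.0 rz 0.02 world [0.5559 0.1517]
20.0 1.0 rz -0.08 world [0.5585 0.158 ]
26.0 2.0 rz -0.19 world [0.5604 0.1645]
33.0 2.0 rz -0.29 world [0.5616 0.1712]
40.0 2.0 rz -0.4 world [0.5621 0.178 ]
47.0 1.0 rz -0.5 world [0.5619 0.1849]
53.0 -0.0 rz -0.61 world [0.561  0.1916]
60.0 -3.0 rz -0.71 world [0.5594 0.1982]
66.0 -6.0 rz -0.82 world [0.5571 0.2047]
72.0 -9.0 rz -0.92 world [0.5541 0.2108]
77.0 -14.0 rz -1.03 world [0.5505 0.2166]
82.0 -18.0 rz -1.13 world [0.5464 0.222 ]
87.0 -24.0 rz -1.23 world [0.5417 0.2269]
90.0 -29.0 rz -1.34 world [0.5365 0.2313]
94.0 -35.0 rz -1.44 world [0.5308 0.2352]
96.0 -41.0 rz -1.55 world [0.5248 0.2384]
```

Call:
{"name": "step_arm", "arguments": {
  "targets": [
    {"x": 7,"y": -1,"z": 0,"rx": 0,"ry": 0,"rz": 0,"grip": 1},
    {"x": 13,"y": 0,"z": 0,"rx": 0,"ry": 0,"rz": 0,"grip": 1},
    {"x": 20,"y": 1,"z": 0,"rx": 0,"ry": 0,"rz": -0.08,"grip": 1},
    {"x": 26,"y": 2,"z": 0,"rx": 0,"ry": 0,"rz": -0.19,"grip": 1},
    {"x": 33,"y": 2,"z": 0,"rx": 0,"ry": 0,"rz": -0.29,"grip": 1},
    {"x": 40,"y": 2,"z": 0,"rx": 0,"ry": 0,"rz": -0.4,"grip": 1},
    {"x": 47,"y": 1,"z": 0,"rx": 0,"ry": 0,"rz": -0.5,"grip": 1},
    {"x": 47,"y": 1,"z": 0,"rx": 0,"ry": 0,"rz": -0.5,"grip": 1}
  ]
}}

```text
clock: 5.8
tcp_pos: [0.5617, 0.1856, 0.2378]
tool_rot: [3.14, -0.0, 1.965]
wrist_force: [0.8, -0.4, 0.5]
opening: 0.0007
```

```bash
python3 - <<'E'
from arc import *
cp=campose("wrist");p,d=robot.capture("wrist");cv2.imwrite("pics/w3.png",p)
s=robot.observe();print(s["clock"],s["tcp_pos"],s["tool_rot"],s["wrist_force"])
C=cloud("wrist",d,cp)
k=(C[...,2]>.232)&(C[...,2]<.243)&(np.hypot(C[...,0]-.557,C[...,1]-.2)<.05)
print("knob",k.sum(),cv2.minEnclosingCircle(C[k][:,:2].astype(np.float32)),C[k].mean(0))
E
```

```text
5.85 [0.56123301 0.18527254 0.2376087 ] [ 3.14069163e+00 -4.50176241e-04  1.96235903e+00] [ 0.63298462  0.51434161 -0.12815404]
knob 1937 ((0.557523250579834, 0.1943700909614563), 0.01871536299586296) [0.55535193 0.20031216 0.2369527 ]
```

View pics/w3.png

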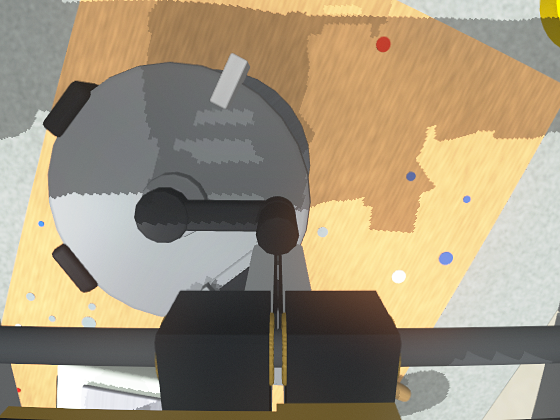

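```bash
python3 - <<'E'
from arc import *
d=np.pi/180
arc([.497,.1795],.062,.020,np.arange(28.6,83,6)*d,base=(np.array([.5619,.1849]),1.964))
E
```

```text
7.0 2.0 rz -0.11 world [0.561  0.1916]
13.0 3.0 rz -0.21 world [0.5594 0.1982]
20.0 3.0 rz -0.32 world [0.5571 0.2047]
27.0 3.0 rz -0.42 world [0.5541 0.2108]
34.0 2.0 rz -0.52 world [0.5505 0.2166]
40.0 -0.0 rz -0.63 world [0.5464 0.222 ]
47.0 -3.0 rz -0.73 world [0.5417 0.2269]
53.0 -6.0 rz -0.84 world [0.5365 0.2313]
58.0 -9.0 rz -0.94 world [0.5308 0.2352]
64.0 -14.0 rz -1.05 world [0.5248 0.2384]
```

Call:
{"name": "step_arm", "arguments": {
  "targets": [
    {"x": 7,"y": 2,"z": 0,"rx": 0,"ry": 0,"rz": -0.11,"grip": 1},
    {"x": 13,"y": 3,"z": 0,"rx": 0,"ry": 0,"rz": -0.21,"grip": 1},
    {"x": 20,"y": 3,"z": 0,"rx": 0,"ry": 0,"rz": -0.32,"grip": 1},
    {"x": 27,"y": 3,"z": 0,"rx": 0,"ry": 0,"rz": -0.42,"grip": 1},
    {"x": 34,"y": 2,"z": 0,"rx": 0,"ry": 0,"rz": -0.52,"grip": 1},
    {"x": 40,"y": 0,"z": 0,"rx": 0,"ry": 0,"rz": -0.63,"grip": 1},
    {"x": 47,"y": -3,"z": 0,"rx": 0,"ry": 0,"rz": -0.73,"grip": 1},
    {"x": 53,"y": -6,"z": 0,"rx": 0,"ry": 0,"rz": -0.84,"grip": 1},
    {"x": 58,"y": -9,"z": 0,"rx": 0,"ry": 0,"rz": -0.94,"grip": 1},
    {"x": 58,"y": -9,"z": 0,"rx": 0,"ry": 0,"rz": -0.94,"grip": 1}
  ]
}}

```text
clock: 6.85
tcp_pos: [0.5301, 0.2352, 0.2375]
tool_rot: [3.141, -0.0, 2.903]
wrist_force: [1.0, -0.5, 0.9]
opening: 0.0004
```

```bash
python3 - <<'E'
from arc import *
cp=campose("wrist");p,d=robot.capture("wrist");cv2.imwrite("pics/w4.png",p)
s=robot.observe();print(s["clock"],s["qpos"].round(2),s["tcp_pos"],s["tool_rot"],s["wrist_force"])
C=cloud("wrist",d,cp)
# black arm pixels at height .207
k=(abs(C[...,2]-.207)<.004)&(np.hypot(C[...,0]-.497,C[...,1]-.1795)<.052)&(np.hypot(C[...,0]-.497,C[...,1]-.1795)>.018)&(p.max(2)<80)
q=C[k][:,:2];print("arm",k.sum(),np.degrees(np.arctan2(*(q.mean(0)-[.497,.1795])[::-1])))
k=(C[...,2]>.183)&(C[...,2]<.195)&(np.hypot(C[...,0]-.503,C[...,1]-.26)<.025)
print("rib",k.sum(),cv2.minAreaRect(C[k][:,:2].astype(np.float32)) if k.sum() else 0)
for t,z in dict(crank_axis=.207,crank_knob=.222,park_rib=.189).items():
    for r in robot.tip_of("wrist",t)[:1]:
        print(t,round(r["conf"],2),np.round(r["location"]),np.round(at_z("wrist",r["location"],z,cp)[0],4))
E
```

```text
6.9 [ 0.06  0.65 -0.86  1.7   0.55  1.06  0.35] [0.53018133 0.23495386 0.23739997] [ 3.14125146e+00 -4.55288615e-04  2.90053216e+00] [ 0.10482897  0.55453263 -0.09161274]
arm 1899 77.58115012898693
rib 897 ((0.5028351545333862, 0.25796011090278625), (0.02799849957227707, 0.010296341963112354), 85.84674072265625)
crank_axis 0.83 [162. 216.] [0.4959 0.1792 0.207 ]
crank_knob 0.68 [277. 227.] [0.5119 0.2388 0.222 ]
park_rib 0.71 [306. 189.] [0.5037 0.2574 0.189 ]
```

View pics/w4.png

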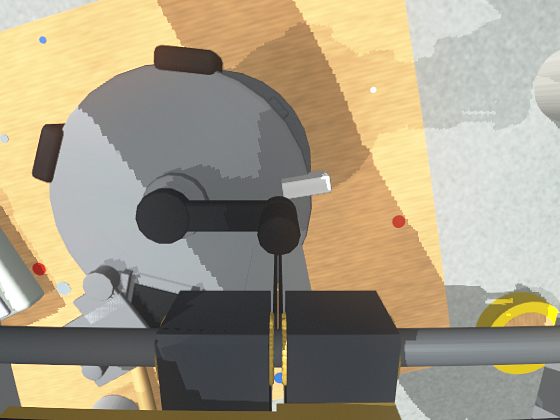

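```bash
python3 - <<'E'
from arc import *
d=np.pi/180
arc([.497,.1795],.062,.020,np.array([79,82,84.8])*d,base=(np.array([.5308,.2352]),2.908))
E
```

```text
3.0 1.0 rz -0.04 world [0.5285 0.2365]
6.0 2.0 rz -0.09 world [0.5254 0.2381]
9.0 2.0 rz -0.14 world [0.5225 0.2394]
```

Then back off along -x and rise.

Call:
{"name": "step_arm", "arguments": {
  "targets": [
    {"x": 3,"y": 1,"z": 0,"rx": 0,"ry": 0,"rz": -0.04,"grip": 1},
    {"x": 6,"y": 2,"z": 0,"rx": 0,"ry": 0,"rz": -0.09,"grip": 1},
    {"x": 9,"y": 2,"z": 0,"rx": 0,"ry": 0,"rz": -0.14,"grip": 1},
    {"x": 9,"y": 2,"z": 0,"rx": 0,"ry": 0,"rz": -0.14,"grip": 1},
    {"x": 9,"y": 2,"z": 0,"rx": 0,"ry": 0,"rz": -0.14,"grip": 1}
  ]
}}

```text
clock: 7.55
tcp_pos: [0.5221, 0.2386, 0.2373]
tool_rot: [-3.141, -0.0, 3.043]
wrist_force: [1.1, 0.2, -0.3]
opening: 0.0005
```

```bash
python3 - <<'E'
from arc import *
cp=campose("wrist");p,d=robot.capture("wrist");cv2.imwrite("pics/w5.png",p)
s=robot.observe();print(s["clock"],s["tcp_pos"],s["tool_rot"],s["wrist_force"])
C=cloud("wrist",d,cp)
rr=np.hypot(C[...,0]-.497,C[...,1]-.1795)
k=(abs(C[...,2]-.207)<.004)&(rr<.052)&(rr>.018)&(p.max(2)<80)
q=C[k][:,:2];print("arm",k.sum(),np.degrees(np.arctan2(*(q.mean(0)-[.497,.1795])[::-1])))
k=(C[...,2]>.183)&(C[...,2]<.195)&(np.hypot(C[...,0]-.503,C[...,1]-.26)<.025)
print("rib",k.sum(),cv2.minAreaRect(C[k][:,:2].astype(np.float32)) if k.sum() else 0)
E
```

```text
7.6 [0.52214881 0.23864621 0.23730813] [-3.14146295e+00 -6.41071880e-05  3.04277100e+00] [ 0.42436674  0.0156148  -0.36025533]
arm 1899 85.54448704775552
rib 703 ((0.502655029296875, 0.2584580183029175), (0.027110164985060692, 0.010134401731193066), 85.24444580078125)
```

View pics/w5.png

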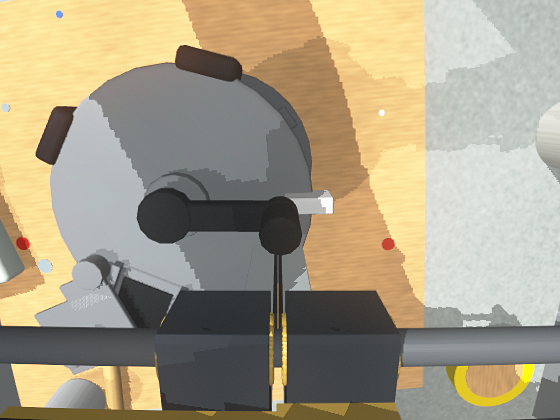

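Call:
{"name": "step_arm", "arguments": {
  "targets": [
    {"x": -12,"y": 0,"z": 0,"rx": 0,"ry": 0,"rz": 0,"grip": 1},
    {"x": -25,"y": 0,"z": -10,"rx": 0,"ry": 0,"rz": 0,"grip": 1},
    {"x": -35,"y": 0,"z": -50,"rx": 0,"ry": 0,"rz": 0,"grip": 1},
    {"x": -65,"y": -154,"z": -62,"rx": 0,"ry": 0,"rz": 1.76,"grip": 1},
    {"x": -65,"y": -154,"z": -62,"rx": 0,"ry": 0,"rz": 1.76,"grip": 1},
    {"x": -65,"y": -154,"z": -62,"rx": 0,"ry": 0,"rz": 1.76,"grip": 1},
    {"x": -65,"y": -154,"z": -62,"rx": 0,"ry": 0,"rz": 1.76,"grip": 1},
    {"x": -65,"y": -154,"z": -62,"rx": 0,"ry": 0,"rz": 1.76,"grip": 1},
    {"x": -65,"y": -154,"z": -62,"rx": 0,"ry": 0,"rz": 1.76,"grip": 1},
    {"x": -65,"y": -154,"z": -62,"rx": 0,"ry": 0,"rz": 1.76,"grip": 1},
    {"x": -65,"y": -154,"z": -62,"rx": 0,"ry": 0,"rz": 1.76,"grip": 1},
    {"x": -65,"y": -154,"z": -62,"rx": 0,"ry": 0,"rz": 1.76,"grip": 1},
    {"x": -65,"y": -154,"z": -62,"rx": 0,"ry": 0,"rz": 1.76,"grip": 1},
    {"x": -65,"y": -154,"z": -62,"rx": 0,"ry": 0,"rz": 1.76,"grip": 1},
    {"x": -65,"y": -154,"z": -62,"rx": 0,"ry": 0,"rz": 1.76,"grip": 1},
    {"x": -65,"y": -154,"z": -62,"rx": 0,"ry": 0,"rz": 1.76,"grip": 1},
    {"x": -65,"y": -154,"z": -62,"rx": 0,"ry": 0,"rz": 1.76,"grip": 1},
    {"x": -65,"y": -154,"z": -62,"rx": 0,"ry": 0,"rz": 1.76,"grip": 1},
    {"x": -65,"y": -154,"z": -62,"rx": 0,"ry": 0,"rz": 1.76,"grip": 1}
  ]
}}

```text
clock: 9.5
tcp_pos: [0.5718, 0.0791, 0.2993]
tool_rot: [-3.141, -0.0, 1.285]
wrist_force: [0.4, 0.2, -0.7]
opening: 0.0008
```

```bash
python3 - <<'E'
from arc import *
cp=campose("wrist");p,d=robot.capture("wrist");cv2.imwrite("pics/w6.png",p)
s=robot.observe();print(s["clock"],s["qpos"].round(2),s["tcp_pos"],s["tool_rot"],s["wrist_force"])
C=cloud("wrist",d,cp)
rr=np.hypot(C[...,0]-.497,C[...,1]-.1795)
k=(abs(C[...,2]-.207)<.004)&(rr<.052)&(rr>.018)&(p.max(2)<80)
q=C[k][:,:2];print("arm",k.sum(),np.degrees(np.arctan2(*(q.mean(0)-[.497,.1795])[::-1])))
k=(C[...,2]>.225)&(C[...,2]<.243)&(np.hypot(C[...,0]-.502,C[...,1]-.241)<.03);print("knob",k.sum(),C[k].mean(0))
k=(C[...,2]>.202)&(C[...,2]<.215)&(np.hypot(C[...,0]-.579,C[...,1]-.105)<.02)
print("post",k.sum(),C[k].mean(0),cv2.minEnclosingCircle(C[k][:,:2].astype(np.float32)))
k=(C[...,2]>.182)&(C[...,2]<.194)&(np.hypot(C[...,0]-.58,C[...,1]-.115)<.06)
print("plate z",k.sum(),np.median(C[k][:,2]),cv2.minAreaRect(C[k][:,:2].astype(np.float32)))
E
```

```text
9.55 [ 0.13  0.49 -0.49  1.63  0.25  1.09 -0.71] [0.57178474 0.07908873 0.29927566] [-3.14139002e+00 -1.01731492e-04  1.28452604e+00] [ 0.21689838  0.2082336  -0.00693487]
arm 1437 82.07604964116102
knob 696 [0.50448306 0.23497472 0.2342819 ]
post 318 [0.5801166  0.1056891  0.20705551] ((0.5798563957214355, 0.10527891665697098), 0.007061597425490618)
plate z 6004 0.18649358072004066 ((0.5733118057250977, 0.11769496649503708), (0.08658193796873093, 0.08714806288480759), 55.74225616455078)
```

View pics/w6.png

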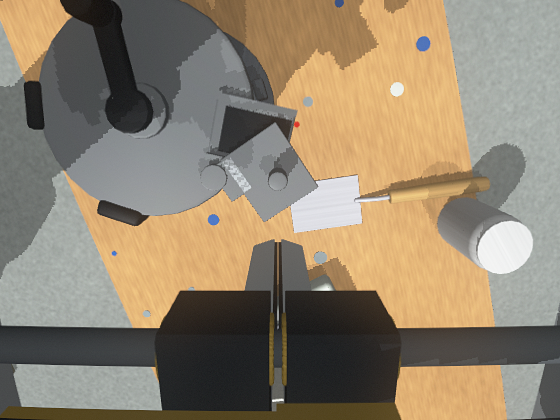

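Call:
{"name": "step_arm", "arguments": {
  "targets": [
    {"x": 0,"y": 0,"z": 40,"rx": 0,"ry": 0,"rz": 0,"grip": 1},
    {"x": 0,"y": 0,"z": 65,"rx": 0,"ry": 0,"rz": 0,"grip": 1},
    {"x": 0,"y": 0,"z": 80,"rx": 0,"ry": 0,"rz": 0,"grip": 1},
    {"x": 0,"y": 0,"z": 80,"rx": 0,"ry": 0,"rz": 0,"grip": 1},
    {"x": 0,"y": 0,"z": 80,"rx": 0,"ry": 0,"rz": 0,"grip": 1},
    {"x": 0,"y": 0,"z": 80,"rx": 0,"ry": 0,"rz": 0,"grip": 1}
  ]
}}

```text
clock: 10.15
tcp_pos: [0.5726, 0.0794, 0.2205]
tool_rot: [3.14, -0.001, 1.284]
wrist_force: [0.2, 0.2, 0.6]
opening: 0.0004
```

```bash
python3 - <<'E'
from arc import *
s=robot.observe();print(s["clock"],s["tcp_pos"],s["tool_rot"],s["wrist_force"])
d=np.pi/180
arc([.534,.119],.048,.0165,np.arange(-16.4,35,5)*d)
E
```

```text
10.15 [0.57256253 0.07943922 0.22051486] [ 3.13974920e+00 -1.10559630e-03  1.28388003e+00] [0.19611515 0.15835243 0.57012819]
11.0 -0.0 rz -0.0 world [0.5754 0.0896]
15.0 1.0 rz -0.09 world [0.5778 0.0933]
19.0 2.0 rz -0.18 world [0.5799 0.0973]
24.0 2.0 rz -0.26 world [0.5816 0.1013]
28.0 3.0 rz -0.35 world [0.5829 0.1055]
32.0 2.0 rz -0.44 world [0.5839 0.1099]
37.0 2.0 rz -0.52 world [0.5845 0.1142]
41.0 1.0 rz -0.61 world [0.5848 0.1187]
45.0 -1.0 rz -0.7 world [0.5846 0.1231]
49.0 -3.0 rz -0.79 world [0.584  0.1275]
53.0 -5.0 rz -0.87 world [0.5831 0.1318]
```

Call:
{"name": "step_arm", "arguments": {
  "targets": [
    {"x": 6,"y": 0,"z": 1,"rx": 0,"ry": 0,"rz": 0,"grip": 1},
    {"x": 11,"y": 0,"z": 1,"rx": 0,"ry": 0,"rz": 0,"grip": 1},
    {"x": 15,"y": 1,"z": 1,"rx": 0,"ry": 0,"rz": -0.09,"grip": 1},
    {"x": 19,"y": 2,"z": 1,"rx": 0,"ry": 0,"rz": -0.18,"grip": 1},
    {"x": 24,"y": 2,"z": 1,"rx": 0,"ry": 0,"rz": -0.26,"grip": 1},
    {"x": 28,"y": 3,"z": 1,"rx": 0,"ry": 0,"rz": -0.35,"grip": 1},
    {"x": 32,"y": 2,"z": 1,"rx": 0,"ry": 0,"rz": -0.44,"grip": 1},
    {"x": 37,"y": 2,"z": 1,"rx": 0,"ry": 0,"rz": -0.52,"grip": 1},
    {"x": 41,"y": 1,"z": 1,"rx": 0,"ry": 0,"rz": -0.61,"grip": 1},
    {"x": 41,"y": 1,"z": 1,"rx": 0,"ry": 0,"rz": -0.61,"grip": 1}
  ]
}}

```text
clock: 11.15
tcp_pos: [0.5844, 0.119, 0.2186]
tool_rot: [3.141, -0.0, 1.895]
wrist_force: [-0.1, -0.4, -0.1]
opening: 0.0007
```

```bash
python3 - <<'E'
from arc import *
cp=campose("wrist");p,d=robot.capture("wrist");cv2.imwrite("pics/w7.png",p)
s=robot.observe();print(s["clock"],s["tcp_pos"],s["tool_rot"],s["wrist_force"])
for r in robot.tip_of("wrist","cover_post")[:1]:
        print(r["conf"],r["location"],at_z("wrist",r["location"],.1975,cp))
E
```

```text
11.2 [0.58446543 0.11879237 0.21858572] [ 3.14102844e+00 -4.57801484e-04  1.89251460e+00] [0.14462258 0.43160744 0.50621023]
0.57 [277.8, 230.7] [[0.5799571  0.13273089 0.1975    ]]
```

View pics/w7.png

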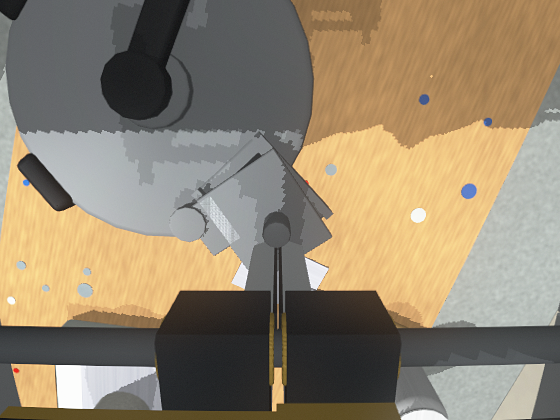

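```bash
python3 - <<'E'
from arc import *
d=np.pi/180
arc([.534,.119],.048,.0165,np.array([22,25,28,31,34,37])*d,base=(np.array([.5848,.1187]),1.894))
E
```

```text
3.0 1.0 rz -0.06 world [0.5847 0.1217]
5.0 1.0 rz -0.11 world [0.5845 0.1243]
8.0 2.0 rz -0.17 world [0.5841 0.127 ]
11.0 2.0 rz -0.22 world [0.5836 0.1296]
13.0 3.0 rz -0.27 world [0.583  0.1322]
16.0 3.0 rz -0.32 world [0.5823 0.1347]
```

Call:
{"name": "step_arm", "arguments": {
  "targets": [
    {"x": 3,"y": 1,"z": 0,"rx": 0,"ry": 0,"rz": -0.06,"grip": 1},
    {"x": 5,"y": 1,"z": 0,"rx": 0,"ry": 0,"rz": -0.11,"grip": 1},
    {"x": 8,"y": 2,"z": 0,"rx": 0,"ry": 0,"rz": -0.17,"grip": 1},
    {"x": 8,"y": 2,"z": 0,"rx": 0,"ry": 0,"rz": -0.17,"grip": 1}
  ]
}}

```text
clock: 11.65
tcp_pos: [0.5839, 0.1265, 0.2185]
tool_rot: [3.141, 0.0, 2.063]
wrist_force: [-0.2, -1.1, 0.4]
opening: 0.0002
```

Call:
{"name": "step_arm", "arguments": {
  "targets": [
    {"x": 2,"y": 0,"z": 0,"rx": 0,"ry": 0,"rz": -0.03,"grip": 1},
    {"x": 2,"y": 0,"z": 0,"rx": 0,"ry": 0,"rz": -0.03,"grip": 1}
  ]
}}

```text
clock: 11.85
tcp_pos: [0.5837, 0.1273, 0.2186]
tool_rot: [3.14, 0.002, 2.093]
wrist_force: [4.4, -3.4, -0.1]
opening: 0.0002
```

```bash
python3 - <<'E'
from arc import *
cp=campose("wrist");p,d=robot.capture("wrist");cv2.imwrite("pics/w8.png",p)
s=robot.observe();print(s["clock"],s["tcp_pos"],s["tool_rot"],s["wrist_force"])
for r in robot.tip_of("wrist","cover_post")[:1]:
        print(r["conf"],r["location"],at_z("wrist",r["location"],.1975,cp))
E
```

```text
11.9 [0.58368824 0.12725755 0.21857104] [3.14048117e+00 1.71485547e-03 2.09208620e+00] [ 3.60959211 -3.15236102 -0.44542529]
0.88 [278.0, 233.9] [[0.57745276 0.1383762  0.1975    ]]
```

View pics/w8.png

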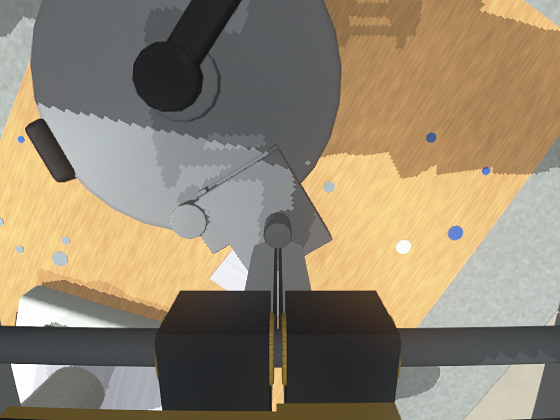

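Call:
{"name": "step_arm", "arguments": {
  "targets": [
    {"x": 2,"y": 0,"z": 0,"rx": 0,"ry": 0,"rz": 0,"grip": 1},
    {"x": 2,"y": 0,"z": 0,"rx": 0,"ry": 0,"rz": 0,"grip": 1},
    {"x": 2,"y": 0,"z": 0,"rx": 0,"ry": 0,"rz": 0,"grip": 1}
  ]
}}

```text
clock: 12.25
tcp_pos: [0.5835, 0.1275, 0.2186]
tool_rot: [3.14, 0.004, 2.091]
wrist_force: [4.9, -5.9, 0.2]
opening: 0.0005
```

Call:
{"name": "step_arm", "arguments": {
  "targets": [
    {"x": -10,"y": 0,"z": 0,"rx": 0,"ry": 0,"rz": 0,"grip": 1},
    {"x": -30,"y": 0,"z": -2,"rx": 0,"ry": 0,"rz": 0,"grip": 1},
    {"x": -35,"y": 0,"z": -45,"rx": 0,"ry": 0,"rz": 0,"grip": 1},
    {"x": -35,"y": 0,"z": -95,"rx": 0,"ry": 0,"rz": 0,"grip": 1},
    {"x": -35,"y": 0,"z": -150,"rx": 0,"ry": 0,"rz": 0,"grip": 1},
    {"x": -35,"y": 0,"z": -150,"rx": 0,"ry": 0,"rz": 0,"grip": 1},
    {"x": 138,"y": -49,"z": -160,"rx": 0,"ry": 0,"rz": 0,"grip": 1},
    {"x": 138,"y": -49,"z": -160,"rx": 0,"ry": 0,"rz": 0,"grip": 1},
    {"x": 138,"y": -49,"z": -160,"rx": 0,"ry": 0,"rz": 0,"grip": 1},
    {"x": 138,"y": -49,"z": -160,"rx": 0,"ry": 0,"rz": 0,"grip": 1},
    {"x": 138,"y": -49,"z": -160,"rx": 0,"ry": 0,"rz": 0,"grip": 1},
    {"x": 138,"y": -49,"z": -160,"rx": 0,"ry": 0,"rz": 0,"grip": 1},
    {"x": 138,"y": -49,"z": -160,"rx": 0,"ry": 0,"rz": 0,"grip": 1}
  ]
}}

```text
clock: 13.55
tcp_pos: [0.471, 0.2239, 0.3777]
tool_rot: [-3.14, -0.0, 2.092]
wrist_force: [1.4, -0.2, -0.7]
opening: 0.0003
```

```bash
python3 - <<'E'
from arc import *
cp=campose("wrist");p,d=robot.capture("wrist");cv2.imwrite("pics/w9.png",p)
s=robot.observe();print(s["clock"],s["tcp_pos"],s["tool_rot"],s["wrist_force"])
C=cloud("wrist",d,cp);A=np.array([.497,.1795])
rr=np.hypot(C[...,0]-.497,C[...,1]-.1795)
k=(abs(C[...,2]-.207)<.003)&(rr<.048)&(rr>.02)&(p.max(2)<80)
q=C[k][:,:2]-A;print("arm",k.sum(),np.degrees(np.arctan2(*q.mean(0)[::-1])))
k=(C[...,2]>.232)&(C[...,2]<.243)&(np.hypot(C[...,0]-.502,C[...,1]-.241)<.025)
kc,kr=cv2.minEnclosingCircle(C[k][:,:2].astype(np.float32));print("knob",kc,kr,np.degrees(np.arctan2(*(np.array(kc)-A)[::-1])))
k=(C[...,2]>.183)&(C[...,2]<.194)&(np.hypot(C[...,0]-.503,C[...,1]-.26)<.02)
if k.sum():print("rib",k.sum(),cv2.minAreaRect(C[k][:,:2].astype(np.float32)))
k=(C[...,2]>.202)&(C[...,2]<.215)&(np.hypot(C[...,0]-.577,C[...,1]-.14)<.02)
print("post",k.sum(),cv2.minEnclosingCircle(C[k][:,:2].astype(np.float32)) if k.sum() else 0)
for n in("side","top"):
    p,d=robot.capture(n);cv2.imwrite(f"pics/{n}9.png",p)
t=cv2.imread("pics/top9.png");sd=cv2.imread("pics/side9.png")
cv2.imwrite("pics/s9.png",cv2.resize(sd[185:325,205:325],None,fx=4,fy=4))
E
```

```text
13.6 [0.47115264 0.2237506  0.37767838] [-3.14043604e+00 -1.84656632e-04  2.09127397e+00] [ 0.0769443   0.54663217 -0.23576343]
arm 497 84.98787024962952
knob (0.503218948841095, 0.24095602333545685) 0.010043840855360031 84.22171059481622
rib 278 ((0.5028990507125854, 0.258758544921875), (0.02680344320833683, 0.010179335251450539), 85.75421905517578)
post 0 0
```

View pics/w9.png

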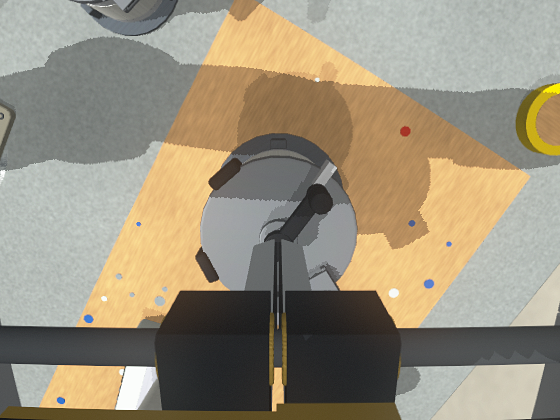

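View pics/side9.png

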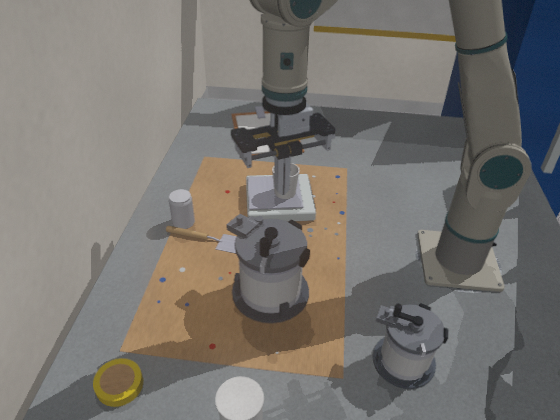

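Call:
{"name": "step_arm", "arguments": {
  "targets": [
    {"x": -190,"y": 16,"z": 0,"rx": 0,"ry": 0,"rz": 0,"grip": 1},
    {"x": -190,"y": 16,"z": 0,"rx": 0,"ry": 0,"rz": 0,"grip": 1},
    {"x": -190,"y": 16,"z": 0,"rx": 0,"ry": 0,"rz": 0,"grip": 1},
    {"x": -190,"y": 16,"z": 0,"rx": 0,"ry": 0,"rz": 0,"grip": 1},
    {"x": -190,"y": 16,"z": 0,"rx": 0,"ry": 0,"rz": 0,"grip": 1},
    {"x": -190,"y": 16,"z": 0,"rx": 0,"ry": 0,"rz": 0,"grip": 1},
    {"x": -190,"y": 16,"z": 0,"rx": 0,"ry": 0,"rz": 0,"grip": 1},
    {"x": -190,"y": 16,"z": 0,"rx": 0,"ry": 0,"rz": 0,"grip": 1}
  ]
}}

```text
clock: 14.5
tcp_pos: [0.5785, 0.0699, 0.3786]
tool_rot: [3.141, -0.0, 2.096]
wrist_force: [0.1, -0.3, -0.3]
opening: 0.0006
```

```bash
python3 - <<'E'
from arc import *
cp=campose("wrist");p,d=robot.capture("wrist");cv2.imwrite("pics/w10.png",cv2.resize(p[0:300,120:460],None,fx=2,fy=2))
s=robot.observe();print(s["clock"],s["tcp_pos"],s["tool_rot"],s["wrist_force"],abs(s["joint_velocities"]).max())
C=cloud("wrist",d,cp);A=np.array([.497,.1795])
k=(C[...,2]>.202)&(C[...,2]<.215)&(np.hypot(C[...,0]-.577,C[...,1]-.14)<.02)
pc=np.array(cv2.minEnclosingCircle(C[k][:,:2].astype(np.float32))[0]);print("post",pc,"tin angle",np.degrees(np.arctan2(*(pc-[.534,.119])[::-1]))+29.2)
k=(C[...,2]>.232)&(C[...,2]<.243)&(np.hypot(C[...,0]-.502,C[...,1]-.241)<.025)
kc,kr=cv2.minEnclosingCircle(C[k][:,:2].astype(np.float32));print("knob",kc,kr,np.degrees(np.arctan2(*(np.array(kc)-A)[::-1])))
k=(C[...,2]>.183)&(C[...,2]<.194)&(np.hypot(C[...,0]-.503,C[...,1]-.26)<.02)
if k.sum():print("rib",k.sum(),cv2.minAreaRect(C[k][:,:2].astype(np.float32)))
E
```

```text
14.55 [0.57853538 0.06978556 0.37867266] [ 3.14122772e+00 -9.08930132e-05  2.09618593e+00] [0.7081774  1.34723539 0.40190729] 0.006177229278429904
post [0.57594913 0.1404763 ] tin angle 56.3106559706769
knob (0.0, 0.0) 0.0 -160.14195278207367
```

View pics/w10.png

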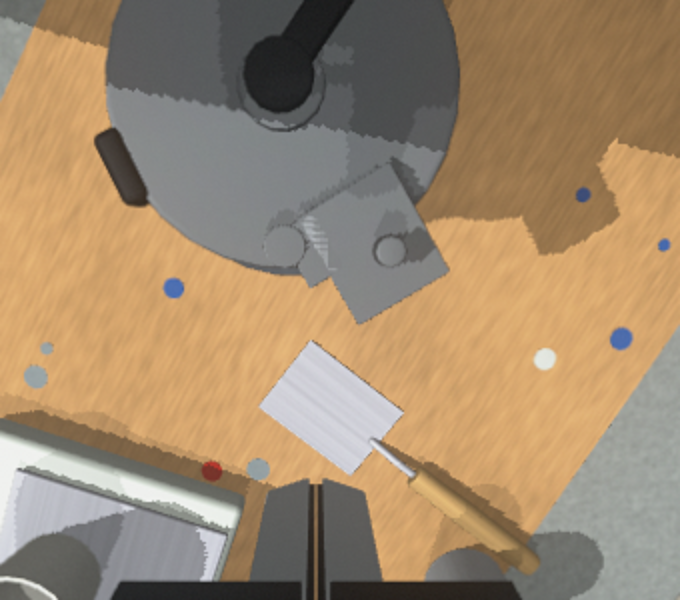

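```bash
python3 - <<'E'
from cell import robot
print(robot.sign_off())
E
```

```text
the job is handed in; nothing more can be done
None
```

I pushed the crank round to the rib with closed fingertips, then pushed the cover by its post onto its shut stop. I then backed off and handed the job in at about 14.6 s, with no verdict reported.

- **Crank:** after I let go, the arm read 85.0° and the knob 84.2°, against 85.4–85.8° for the rib. That is within about 1.5°, and the limit is 7°. One earlier reading of 82° disagreed; the arm was cut off by the edge of that picture, so I did not use it. In the very last wrist picture the knob was out of view, so the crank was not measured again there.
- **Cover:** the push rose to about 7.7 N, while the tool moved only about 0.3 mm for the 2 mm I commanded. The last picture shows the plate over the trough, with the post about 1° from where I worked out the shut position to be.
- **Seating and loose things:** I did not measure the coupling directly. All pushes were level, with at most about 1 N of vertical force in the readings. I kept the tool away from the cup, can and spatula, and the last pictures show nothing disturbed, judged by eye only.
- **Final position:** the tool stood about 14 cm above the crank knob at hand-in, and the wrist force was near zero.

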